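# Lock the finished vases away under the packing shelf

## Robot

A 7-joint arm with a two-finger parallel gripper is mounted at the origin on the work surface. World frame = base frame: x ahead of the robot, y to its left, z up, the work surface at z = 0. Lengths are in m, angles in rad, forces in N, time in s.
With the tool pointing down it reaches from about 0.425 to 1.025 m from the base axis. Payload 9.4 kg.
Tool frame: the origin (TCP) lies between the finger pads; the fingertips stand 11 mm ahead of it and the grasp point (between the pads) lies 8 mm behind it (env.tip_reach is the distance from the TCP to the fingertips, in m); z points along the fingers, y is the line along which they close (so a half turn about z gives the same grasp; the last joint's range is limited). The gripper opens to 85 mm and grips with 20 to 120 N. Pads are 22 mm wide; open, the fingers measure 114 mm over their backs; the gripper's body (76 mm by 85 mm) begins 54 mm behind the grasp point. The pads swing forward as they close: fully open they stand 13 mm farther back than shut.
Start: joints at [1.237, 0.599, -0.003, 1.599, 0.002, 0.943, -0.08], TCP at [0.184, -0.701, 0.242] pointing down, gripper open.
Joint ranges: [-2.57, 2.57], [-0.35, 1.97], [-1.29, 1.29], [0.11, 2.56], [-1.05, 4.19], [0.11, 1.86], [-2.63, 2.63]. Speed limits (rad/s): [2.22, 2.22, 3.01, 3.01, 3.14, 3.14, 3.14].

## Interface

Orientations are given as a rotation vector (axis times angle).
In Python, from rig import env, kinematics, eyes gives the robot as it stands. Calls block until the motion is done:
- env.movep(position, orientation): joint-space move of the TCP to a pose.
- env.move_linear(position, velocity=0.15, attitude=None, stop_force=None): straight line of the TCP; attitude=None keeps the orientation; velocity is the mean speed in m/s. With stop_force (N) it stops when the force on the tool has changed by that much, and returns True; else False.
- env.goto_joints(angles): joint-space move.
- env.release() and env.clamp(): open the fingers fully, or close them until they stop; the grip force is fixed at half the most.
- env.dwell(seconds).
- kinematics.inverse_kinematics(position, orientation): joint angles nearest the present ones, or None.
- env.read_state(): the state.
- eyes.get_image(name): name is "side" or "top"; returns a dict with "frame" (420x560x3 uint8, red, green, blue), "depth" (420x560 float32, m along the optical axis (not along the pixel's ray), 0 where there is no reading), "K" (3x3 intrinsics, pixels), "origin" and "rotation" of the camera in the world. Camera axes: x right, y down, z forward; pixel columns grow to the right and rows downward; lengths in m; the calibration is good to about 2 mm. A picture is of the moment at which its call begins.
A pose or a line that the arm cannot do raises env.PlanningError and nothing moves.
- env.sign_off(): hands the job in; it is judged then, once.
The state is a dict: "t": time; "qpos": joint angles; "joint_vel": joint speeds; "effort": joint torques, N m; "ee_pos": TCP position; "tool_rot": TCP orientation; "ft_force": force on the tool from outside, world axes, zero at the start; "moment": the same for the moment, N m; "grip_width": opening from 0.0 (shut) to 1.0 (fully open); "finger_force": force on a finger pad.
Only numpy, scipy, OpenCV 4.12 (cv2) and the standard library are available. Lean on these libraries where they do the work, as an engineer would, in place of code of your own. Each camera call takes 0.05 s, during which the arm holds its last target. There are 200 camera calls.

## Task

Unlock the bay under the low packing shelf with the key from the wooden stand: push the key fully into the lock and turn it clockwise as far as it goes. Stand every short vase upright on the tray, slide the tray by its handle under the shelf all the way back without its load pressing against the shelf above, then turn the key back to lock the bay and return the key fully into its stand. Leave the tall figurines, tape, mug and glue bottle standing about where they are.

Things in the scene. Friction and masses are not known exactly. Their poses are not given: they have to be found in the camera images.
- mouth (a point): middle of the mouth of the bay, on the bench; the bay is fixed. x points level into the bay, y to its left (looking in), z up. Inside it is 300 mm wide (y -150 to 150), between plywood cheeks 10 mm thick and 95 mm high, and 118 mm deep from the mouth to a low rear lip (22 mm high) that stops the tray. The shelf above starts at x = 0; the lock post stands left of the bay.
- keyhole (a point): centre of the keyhole in the steel top of the grey lock post (60 mm square, 134 mm high), at the upper face; axes as the mouth's. Slot 28 mm along x, 8.5 mm along y, through an 8 mm plate; the key's bit then drops into the brass core. Key home: its tip 29 mm below this point. It goes in and out only with the core at 0 (bit along x); turned, the plate holds it in.
- lock (a joint): rotation of the lock's core, rad: 0 = locked, grows clockwise seen from above, stop at 1.35 = bolt fully withdrawn. Needs about 0.05 N m, no spring, stays where it is left. The key's bit has up to 0.09 rad of play in it either way.
- bolt (a joint): travel of the hidden bolt, m: 0 = locked, reaching 40 mm into the bay from its left cheek and barring the tray; 0.040 = fully withdrawn. A 12 mm steel bar along the mouth's y, 14 mm above the bench, its axis 12 mm inside the mouth. Moved only by the key.
- key_bow (a point): centre of the bow (grip plate) of the steel key: a plate 36 mm along x, 10 mm thick along y, 35 mm high along z. The key stands upright (z up), bow at the top, 85 mm long overall, 60 g; the same when turned half round. At the start it stands in its stand.
- key_tip (a point): foot of the key, 67.5 mm below the bow's centre. From here up: a flat bit 24 mm along x, 5 mm along y, 16 mm high; then a round stem 7 mm in diameter up to 50 mm; then the bow.
- stand_slot (a point): centre of the slot in the dark wooden key stand (fixed block, 64 mm square, 39 mm high), at its top face; z up. The slot is 28 mm along x, 8.5 mm along y and 34 mm deep; the key is fully in when its tip is 34 mm below this point.
- tray_floor (a point): centre of the top of the tray's floor, 5 mm above its underside; wooden tray 78 mm along x, 278 mm along y, inside 70 by 270 mm, walls 4 mm thick and 24 mm high, 0.45 kg. Its handle is at its -x side; it goes into the bay with its +x side first, its x along the mouth's x. Home against the lip, this point is 79 mm inside the mouth.
- tray_handle (a point): grip point of the tray's handle: an upright wooden fin 12 mm thick along y, 40 mm along x, its top 90 mm above the bench; the point lies 75 mm above the tray's underside, 111 mm from the tray's centre on its -x side; axes as the tray's.
- vase1_c (a point): white short-necked ceramic vase with two thin gilt bands, 72 mm tall, 56 mm across the belly (lower 36 mm), neck 24 mm in diameter from 46 mm up to the top; 0.15 kg. The point is its centre, 36 mm above its foot; z up when standing. May be absent.
- vase2_c (a point): white short-necked ceramic vase with two thin gilt bands, 72 mm tall, 56 mm across the belly (lower 36 mm), neck 24 mm in diameter from 46 mm up to the top; 0.15 kg. The point is its centre, 36 mm above its foot; z up when standing. May be absent.
- vase3_c (a point): white short-necked ceramic vase with two thin gilt bands, 72 mm tall, 56 mm across the belly (lower 36 mm), neck 24 mm in diameter from 46 mm up to the top; 0.15 kg. The point is its centre, 36 mm above its foot; z up when standing. May be absent.
- vase4_c (a point): white short-necked ceramic vase with two thin gilt bands, 72 mm tall, 56 mm across the belly (lower 36 mm), neck 24 mm in diameter from 46 mm up to the top; 0.15 kg. The point is its centre, 36 mm above its foot; z up when standing. May be absent.
- figure_a_c (a point): tall white figurine, 154 mm tall, 60 mm across, to be left alone; its centre, 77 mm up
- figure_b_c (a point): tall white figurine, 154 mm tall, 60 mm across, to be left alone; its centre, 77 mm up
- tape_c (a point): roll of packing tape lying flat, 80 mm across, 45 mm high, to be left alone; its centre
- mug_c (a point): white mug, 80 mm across, 90 mm high, to be left alone; its centre
- glue_c (a point): white glue bottle, 60 mm across, 130 mm high, to be left alone; its centre
- overhang: the shelf above the bay, fixed, 135 mm deep, 330 mm wide, 12 mm thick; origin at the middle of its front edge on its underside, 95 mm above the bench; axes as the mouth's. Two small cartons stand on it, 60 mm and more behind its front edge, up to 67 mm above this origin.
There are look-alikes about, which are no part of the job. Leave any purple or red look-alike of the part that bears vase4_c alone.

How it is judged:
On the way, in this order (a step that is already met when the one before it is completed fails the run):
1. the key is fully in the lock and turned until the bolt is withdrawn (z of key_tip in the frame of keyhole between -0.04 and -0.023 m and horizontal distance between key_tip and keyhole below 0.006 m and value of joint lock above 1.15 rad), for 0.2 s.
2. the tray is fully back under the shelf with every short vase standing on it (x of vase1_c in the frame of tray_floor between -0.045 and 0.045 m and y of vase1_c in the frame of tray_floor between -0.142 and 0.142 m and z of vase1_c in the frame of tray_floor between 0.026 and 0.046 m and angle between each of vase1_c, vase2_c, vase3_c, vase4_c's own z axis and vertical below 0.2 rad and x of vase2_c in the frame of tray_floor between -0.045 and 0.045 m and y of vase2_c in the frame of tray_floor between -0.142 and 0.142 m and z of vase2_c in the frame of tray_floor between 0.026 and 0.046 m and x of vase3_c in the frame of tray_floor between -0.045 and 0.045 m and y of vase3_c in the frame of tray_floor between -0.142 and 0.142 m and z of vase3_c in the frame of tray_floor between 0.026 and 0.046 m and x of vase4_c in the frame of tray_floor between -0.045 and 0.045 m and y of vase4_c in the frame of tray_floor between -0.142 and 0.142 m and z of vase4_c in the frame of tray_floor between 0.026 and 0.046 m and x of tray_floor in the frame of mouth between 0.066 and 0.09 m and y of tray_floor in the frame of mouth between -0.02 and 0.02 m and height (world z) of tray_floor below 0.012 m), for 0.3 s.
3. the bay is locked again with the key, the loaded tray inside (all of step 2 and z of key_tip in the frame of keyhole between -0.04 and -0.023 m and horizontal distance between key_tip and keyhole below 0.006 m and value of joint lock below 0.15 rad), for 0.2 s.
At the end, for the whole second after the job is handed in: Tray centre 66 to 90 mm inside the mouth, within 20 mm of the middle; every short vase present upright on it (within 0.2 rad); lock under 0.15 rad; key in its stand (tip at least 28 mm deep, within 8 mm of the middle, tilt under 0.12 rad); all at rest (all of step 2 and value of joint lock below 0.15 rad and z of key_tip in the frame of stand_slot between -0.04 and -0.028 m and horizontal distance between key_tip and stand_slot below 0.008 m and angle between key_tip's own z axis and vertical below 0.12 rad and linear speed of each of key, tray, vase1, vase2, vase3, vase4 below 0.02 m/s); the robot touches nothing.
It fails at once if a figurine, the tape, the mug or the glue bottle shoved more than 60 mm or knocked over (distance of any of figure_a_c, figure_b_c, tape_c, mug_c, glue_c from where it was at the start of the episode above 0.06 m or angle between any of figure_a_c, figure_b_c, tape_c, mug_c, glue_c's own z axis and vertical above 0.7 rad).
It fails at once if a vase pressed against the shelf above with more than 5 N (contact force between any of vase1, vase2, vase3, vase4 and overhang above 5 N).
It fails at once if the arm pressed against the shelf above with more than 20 N (contact force between the arm and overhang above 20 N).
Of vase1, vase2, vase3, vase4 only 2 to 4 are there at a start; the rules pass over those that are not, and their reading is None.
At some moment in a run one of vase1, vase2, vase3, vase4, tray may be knocked a few centimetres aside while the robot is not near it.
It also fails if it takes over 210 s, if anything falls off the work surface, if the arm or the gripper's body presses on something with over 40 N, if the wrist force passes 120 N, or if a joint passes its speed limit or range.

## Working session

There is one attempt and no reset: what is moved stays moved. The work goes in short steps, each a Python script; the robot and the scene stay as the last script left them, time stands still between calls to the robot, and variables do not carry over. Pictures are saved under pics/ and viewed, at most 14 in all, crops included, and the job is handed in when it is done.

```bash
ls; mkdir -p pics
python3 - <<'E'
from rig import env, kinematics, eyes
import cv2,numpy as np
for n in ("side","top"):
    d=eyes.get_image(n); cv2.imwrite(f"pics/{n}0.png",cv2.cvtColor(d["frame"],cv2.COLOR_RGB2BGR))
    np.savez(f"{n}0.npz",**d)
    print(n,d["K"].tolist(),d["origin"],d["rotation"].tolist())
s=env.read_state();print(s)
E
```

```text
pics
side [[467.63239632037573, 0.0, 286.77002440239966], [0.0, 467.63239632037573, 208.79103470365007], [0.0, 0.0, 1.0]] [ 0.26980354 -0.9533873   0.69282737] [-2.0935844457812465, 0.28594104441882284, -0.19486105684803368]
top [[512.0808197646041, 0.0, 281.97745211767636], [0.0, 512.0808197646041, 210.96563905689982], [0.0, 0.0, 1.0]] [0.24658665 0.0105205  1.5039168 ] [-2.1162658776650685, 2.1028467989586246, -0.23049307724784998]
{'t': 0.1, 'qpos': array([ 1.23730201,  0.60003129, -0.00255918,  1.60006159,  0.00178353,
        0.94289247, -0.07980222]), 'joint_vel': array([ 9.67750695e-05, -3.10007108e-03,  6.48530538e-04, -2.56818559e-03,
       -1.25053726e-03,  2.12287982e-03, -1.54864074e-05]), 'effort': array([ 5.03297619e-03, -7.77988744e+01,  1.56980127e+00, -2.58622402e+01,
        1.25949638e-02,  5.49807010e-03,  1.45958126e-05]), 'ee_pos': array([ 0.18403465, -0.70082918,  0.24150888]), 'tool_rot': array([-3.11437047e+00, -4.02182777e-01,  4.46383829e-04]), 'ft_force': array([-0.97041847,  0.39766243,  0.11680076]), 'moment': array([ 0.0471897 , -0.02584291,  0.02059402]), 'finger_force': 0.0, 'grip_width': 1.0046137182520214}
```

View pics/top0.png

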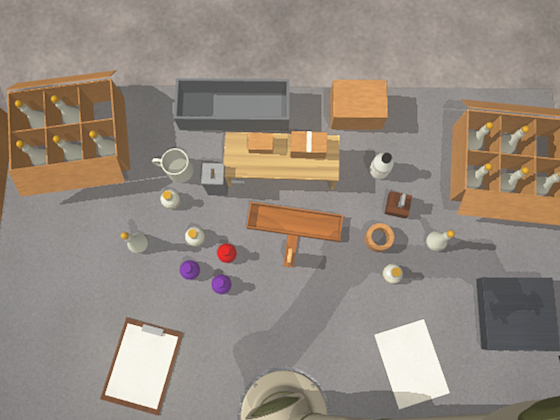

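View pics/side0.png

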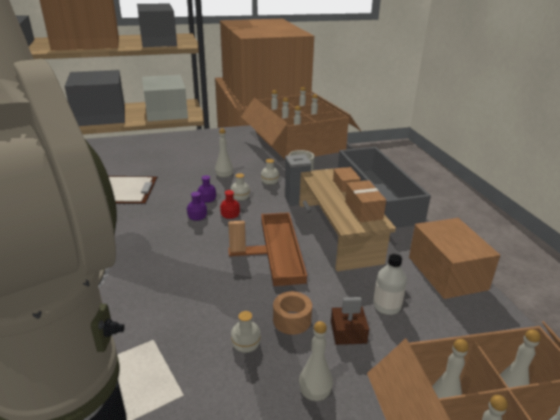

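The top view shows 3 white short vases at (170,198), (194,236) and (393,272). Purple (189,269) and (221,284) and red (227,253) are look-alikes, and the tall figurines are at (135,242) and (438,241). The others are the mug (174,163), glue (381,163), tape (380,236), lock post (212,174), key stand (399,203), tray (295,222) with its handle at (291,250), and shelf (282,155).

```bash
cat > h.py <<'E'
import numpy as np, cv2
from scipy.spatial.transform import Rotation as R
from rig import env, kinematics, eyes
def snap(n):
    return dict(eyes.get_image(n))
def ray(d,u,v,z):
    K=d["K"]; r=R.from_rotvec(d["rotation"]).apply(np.stack([(np.asarray(u,float)-K[0,2])/K[0,0],(np.asarray(v,float)-K[1,2])/K[1,1],np.ones(np.shape(u))],-1))
    o=d["origin"]; return o+r*((z-o[2])/r[...,2])[...,None]
def cloud(d):
    K=d["K"]; v,u=np.mgrid[:420,:560]; Z=d["depth"]
    p=np.stack([(u-K[0,2])/K[0,0]*Z,(v-K[1,2])/K[1,1]*Z,Z],-1).reshape(-1,3)
    P=R.from_rotvec(d["rotation"]).apply(p)+d["origin"]; P[Z.ravel()==0]=np.nan
    return P.reshape(420,560,3)
def rect(P,zlo,zhi,m=None):
    "minAreaRect of cloud points' xy within heights"
    k=(P[...,2]>zlo)&(P[...,2]<zhi)
    if m is not None:k&=m
    q=P[k][:,:2]; (c,s,a)=cv2.minAreaRect((q*1000).astype(np.float32)); return np.round(c,1),np.round(s,1),round(a,2),len(q)
E
python3 - <<'E'
from h import *
d=dict(np.load("top0.npz")); P=cloud(d); f=d["frame"]
def box(u0,u1,v0,v1):
    m=np.zeros((420,560),bool); m[v0:v1,u0:u1]=1; return m
for n,b in dict(vA=(155,185,182,212),vB=(182,206,222,249),vC=(380,406,260,287),figA=(118,150,228,256),figB=(424,456,228,254),stand=(383,413,188,218),post=(198,228,160,190),shelf=(222,343,130,184),tray=(240,345,200,246),handle=(280,302,234,270),red=(216,238,242,265)).items():
    m=box(*b); z=P[...,2][m]; print(n,"zmax",np.round(np.nanpercentile(z,[50,90,99,100]),3))
    print("   at zmax", np.round(np.nanmean(P[m&(P[...,2]>np.nanmax(z)-.008)],0),3))
print("stand",rect(P,.03,.05,box(383,413,188,218)),"post",rect(P,.12,.145,box(198,228,160,190)))
print("key",rect(P,.06,.12,box(383,413,188,218)))
print("shelf",rect(P,.1,.115,box(222,343,130,190)),"tray",rect(P,.018,.032,box(240,348,198,246)),"handle",rect(P,.08,.1,box(280,302,230,270)))
def cr(u0,v0,w,h): return cv2.resize(f[v0:v0+h,u0:u0+w],(400,300),interpolation=cv2.INTER_CUBIC)
im=np.vstack([np.hstack([cr(378,185,40,30),cr(192,157,40,30)]),np.hstack([cr(235,195,120,90),cr(150,180,100,75)])])
cv2.imwrite("pics/crops.png",im[...,::-1])
E
```

```text
vA zmax [0.001 0.045 0.074 0.078]
   at zmax [0.605 0.34  0.073]
vB zmax [0.004 0.055 0.075 0.077]
   at zmax [0.494 0.264 0.073]
vC zmax [0.003 0.049 0.075 0.077]
   at zmax [ 0.389 -0.312  0.072]
figA zmax [0.003 0.107 0.154 0.161]
   at zmax [0.475 0.429 0.156]
figB zmax [0.004 0.112 0.154 0.161]
   at zmax [ 0.485 -0.444  0.156]
stand zmax [0.032 0.042 0.091 0.094]
   at zmax [ 0.595 -0.337  0.09 ]
post zmax [0.122 0.134 0.138 0.141]
   at zmax [0.651 0.202 0.136]
shelf zmax [0.105 0.157 0.164 0.167]
   at zmax [ 0.737 -0.064  0.162]
tray zmax [0.001 0.011 0.026 0.031]
   at zmax [ 0.538 -0.04   0.025]
handle zmax [0.001 0.016 0.091 0.097]
   at zmax [ 0.43  -0.014  0.091]
red zmax [0.03  0.069 0.075 0.078]
   at zmax [0.446 0.171 0.073]
stand (array([ 594.4, -336.6]), array([65.1, 67.5]), 77.88, 397) post (array([652.4, 203. ]), array([61.4, 60.7]), 89.56, 457)
key (array([ 593.6, -336.1]), array([10.1, 36.2]), 78.42, 66)
shelf (array([702.1,  12. ]), array([329.4, 167.4]), 88.97, 3700) tray (array([541.3, -28.4]), array([277.9,  79.8]), 81.94, 350) handle (array([431.5, -13.1]), array([11.8, 37.3]), 82.09, 60)
```

View pics/crops.png

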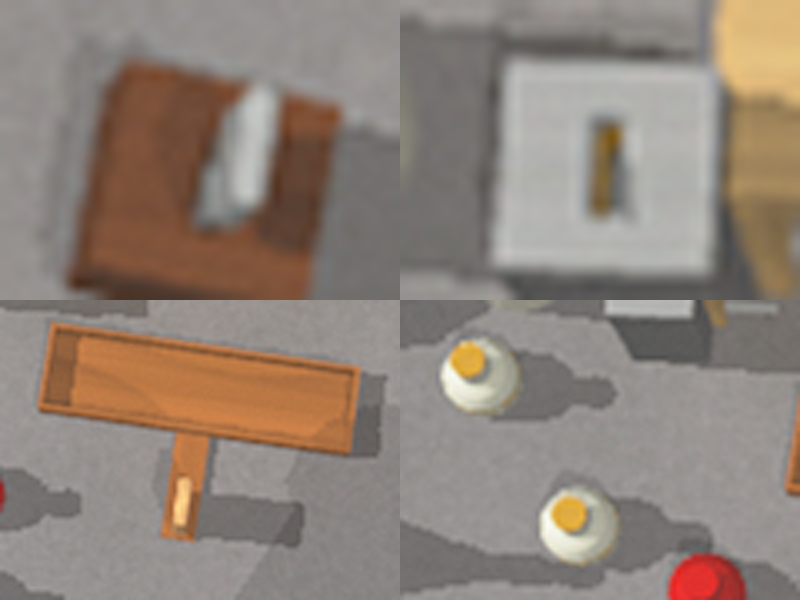

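Candidates: the key in the wooden stand at (399,203), the only one there. White short vases with gilt caps at (170,198), (194,236) and (393,272); the purple ones at (189,269) and (221,284), the red at (227,253) and the tall figurines are ruled out. The crops confirm the key upright in its stand, the slot running along x in the post, the tray rotated about -8° and empty, and the two left vases standing.

```bash
cat >> h.py <<'E'
def box(u0,u1,v0,v1):
    m=np.zeros((420,560),bool); m[v0:v1,u0:u1]=1; return m
def down(yaw): return (R.from_euler('z',yaw)*R.from_euler('x',np.pi)).as_rotvec()
def vases(d):
    "gilt caps -> xy at z=.072 (short ones only, by cloud height)"
    h=cv2.cvtColor(d["frame"],cv2.COLOR_RGB2HSV); P=cloud(d)
    m=cv2.inRange(h,(17,140,130),(32,255,255)); n,l,s,c=cv2.connectedComponentsWithStats(m); out=[]
    for i in range(1,n):
        if s[i,4]<15: continue
        z=np.nanmedian(P[l==i][:,2]); 
        if .06<z<.1: out.append((c[i].round(1),s[i,4],round(float(z),3),ray(d,c[i][0],c[i][1],.072)[:2].round(4)))
    return out
def tray(d):
    P=cloud(d); f=d["frame"].astype(int); br=(f[...,0]-f[...,2]>40)
    return P,br
E
python3 - <<'E'
from h import *
d=dict(np.load("top0.npz")); P=cloud(d); f=d["frame"]
for v in vases(d): print(v)
g=cv2.cvtColor(f,cv2.COLOR_RGB2HSV)
# post top by gray, slot by dark/brass
b=box(196,230,158,190); top=b&(abs(P[...,2]-.134)<.012)
u,v=np.meshgrid(np.arange(560),np.arange(420))
q=ray(d,u[top],v[top],.134)[:,:2]; print("post raycast",cv2.minAreaRect((q*1000).astype(np.float32)))
slot=box(206,220,164,184)&(f.sum(-1)<330); w=(450-f.sum(-1)).clip(0)*box(206,220,165,183)
print(f[160:190:2,200:226:2].sum(-1))
br=box(206,220,165,183)&(f[...,0].astype(int)-f[...,2]>25)
q=ray(d,u[br],v[br],.134)[:,:2]; print("brass",len(q),q.mean(0),q.min(0),q.max(0))
# stand top
b=box(383,413,188,218)&(abs(P[...,2]-.04)<.008); q=ray(d,u[b],v[b],.039)[:,:2]; print("stand raycast",cv2.minAreaRect((q*1000).astype(np.float32)))
b=box(383,413,188,218)&(P[...,2]>.082); q=P[b][:,:2]; q2=ray(d,u[b],v[b],.090)[:,:2]; print("key top",len(q),cv2.minAreaRect((q*1000).astype(np.float32)),cv2.minAreaRect((q2*1000).astype(np.float32)))
# shelf front edge & sides: lowest x with z~.107
s=(abs(P[...,2]-.107)<.01)&(f[...,0].astype(int)-f[...,2]>40)&box(218,345,130,190)
X=[];Y=[]
for c in range(232,334,2):
    r=np.where(s[:,c])[0]
    if len(r): p=ray(d,c,r.max()+.5,.107); X.append(p[0]);Y.append(p[1])
X=np.array(X);Y=np.array(Y);k=abs(X-np.median(X))<.006;print("front edge fit x=a*y+b",np.polyfit(Y[k],X[k],1),k.sum(),X.min(),X.max())
L=[];Rr=[]
for r in range(150,176,2):
    c=np.where(s[r])[0]
    if len(c): L.append(ray(d,c.min()-.5,r,.107)[1]);Rr.append(ray(d,c.max()+.5,r,.107)[1])
print("shelf L/R y",np.median(L),np.median(Rr))
h=box(280,302,230,270)&(P[...,2]>.082);q2=ray(d,u[h],v[h],.09)[:,:2];print("handle",cv2.minAreaRect((q2*1000).astype(np.float32)))
s=dict(np.load("side0.npz"));Q=cloud(s)
k=box(335,366,290,322)&(Q[...,2]>.06)&(Q[...,2]<.1);print("side key",k.sum(),np.round(np.nanmean(Q[k],0),4),np.round(np.nanmax(Q[k],0),4))
k=box(280,320,150,200)&(abs(Q[...,2]-.134)<.006);print("side post",k.sum(),cv2.minAreaRect((Q[k][:,:2]*1000).astype(np.float32)))
k=box(325,375,305,345)&(abs(Q[...,2]-.039)<.006);print("side stand",k.sum(),cv2.minAreaRect((Q[k][:,:2]*1000).astype(np.float32)))
E
```

```text
(array([166.5, 194.6]), np.int32(51), 0.071, array([0.6047, 0.3396]))
(array([191.9, 233.2]), np.int32(50), 0.071, array([0.4925, 0.2618]))
(array([396.1, 271.5]), np.int32(56), 0.071, array([ 0.3877, -0.3129]))
post raycast ((650.5311889648438, 202.32029724121094), (60.74057388305664, 61.22620391845703), 0.41026920080184937)
[[328 315 354 350 349 343 338 413 411 402 400 384 543]
 [342 316 351 307 302 305 298 282 255 290 321 381 545]
 [335 426 549 545 548 548 549 554 555 552 551 528 509]
 [306 451 534 531 531 530 532 530 531 527 529 542 332]
 [309 470 537 529 535 517 448 497 530 533 532 538 295]
 [309 475 544 540 542 502 272 472 534 541 536 555 295]
 [302 480 537 532 536 484 280 453 535 533 531 551 302]
 [275 481 528 520 523 471 277 383 529 521 522 546 280]
 [283 522 532 530 532 451 283 387 532 519 518 521 300]
 [303 531 543 541 541 483 368 437 548 532 532 523 227]
 [321 558 538 538 538 547 547 543 539 538 537 532 221]
 [337 572 556 555 549 544 548 541 540 541 548 486 237]
 [327 297 297 305 353 341 340 371 386 387 385 371 241]
 [454 424 239 257 258 263 271 255 264 267 271 280 261]
 [
[... 300 characters left out ...]
), (10.0226411819458, 34.13074493408203), 79.9722671508789) ((593.1151123046875, -334.9033508300781), (11.070984840393066, 34.36491775512695), 76.55270385742188)
front edge fit x=a*y+b [0.02752331 0.64529092] 51 0.6401591141288233 0.65015876976891
shelf L/R y 0.17507420110023159 -0.1533616131010126
handle ((431.28546142578125, -12.86198902130127), (11.37966537475586, 37.479312896728516), 82.13761138916016)
side key 271 [ 0.5936 -0.3391  0.0783] [ 0.6113 -0.3282  0.0925]
side post 239 ((654.08447265625, 203.595458984375), (66.41383361816406, 61.620330810546875), 88.67517852783203)
side stand 701 ((594.997802734375, -336.5335998535156), (68.6727294921875, 64.77477264404297), 77.15023040771484)
```

Run:
```python
from h import *
for n,p,y in [("key",(.5935,-.336,.066),-.212),("hole",(.651,.2027,.166),-.018),("turned",(.651,.2027,.166),-1.42),("handle",(.4313,-.013,.067),-.143),("home",(.614,.011,.067),-.018),("vA",(.605,.34,.058),0),("vC",(.388,-.313,.058),0)]:
  for k in (0,np.pi,-np.pi):
    q=kinematics.inverse_kinematics(np.array(p),down(y+k)); print(n,round(k,2),None if q is None else np.round(q,2))
env.movep([.5935,-.336,.20],down(-.212)); s=env.read_state();print(s["t"],s["qpos"].round(2),s["ee_pos"])
```

```text
key 0 [ 0.36  0.76  0.11  1.83 -0.14  0.56 -1.22]
key 3.14 [ 0.8   0.83 -0.6   1.8   0.67  0.73  1.19]
key -3.14 [ 0.8   0.83 -0.6   1.8   0.67  0.73  1.19]
hole 0 [-0.34  0.63 -0.06  1.77  0.05  0.75 -2.02]
hole 3.14 [ 0.1   0.76 -0.81  1.74  0.66  0.94  0.57]
hole -3.14 [ 0.1   0.76 -0.81  1.74  0.66  0.94  0.57]
turned 0 [ 0.23  0.88 -1.1   1.73  0.88  1.11  2.14]
turned 3.14 [-0.05  0.68 -0.53  1.75  0.44  0.84 -0.64]
turned -3.14 [-0.05  0.68 -0.53  1.75  0.44  0.84 -0.64]
handle 0 [-0.14  0.6   0.06  2.4  -0.22  0.15 -1.59]
handle 3.14 [ 0.11  0.6  -0.3   2.38  0.78  0.24  0.53]
handle -3.14 [ 0.11  0.6  -0.3   2.38  0.78  0.24  0.53]
home 0 [-0.17  0.7   0.09  1.99 -0.13  0.46 -1.57]
home 3.14 [ 0.32  0.79 -0.67  1.96  0.78  0.67  0.71]
home -3.14 [ 0.32  0.79 -0.67  1.96  0.78  0.67  0.71]
vA 0 [-0.7   0.78  0.17  1.8  -0.22  0.57 -1.96]
vA 3.14 [-0.12  0.91 -0.8   1.76  0.85  0.85  0.24]
vA -3.14 [-0.12  0.91 -0.8   1.76  0.85  0.85  0.24]
vC 0 [ 0.54  0.64  0.03  2.25 -0.08  0.25 -0.92]
vC 3.14 [ 0.89  0.68 -0.46  2.23  0.8   0.4   1.33]
vC -3.14 [ 0.89  0.68 -0.46  2.23  0.8   0.4   1.33]
2.0833 [ 0.37  0.59  0.11  1.75 -0.08  0.81 -1.27] [ 0.59280184 -0.3374027   0.20013633]
```

Run:
```python
from h import *
def st(l):
    s=env.read_state();print(l,round(s["t"],2),s["ee_pos"].round(4),"q",s["qpos"].round(2),"F",s["ft_force"].round(1),"M",s["moment"].round(2),"g",round(s["grip_width"],3),round(s["finger_force"],1))
st("a");y=np.pi-.212
env.movep([.5935,-.336,.15],down(y));st("b");env.dwell(.3);st("b2")
print(env.move_linear([.5935,-.336,.066],.08,stop_force=15));env.dwell(.2);st("c")
env.clamp();st("d")
print(env.move_linear([.5935,-.336,.14],.06));env.dwell(.2);st("e")
```

```text
a 2.08 [ 0.5928 -0.3374  0.2001] q [ 0.37  0.59  0.11  1.75 -0.08  0.81 -1.27] F [-0.2 -1.1 -0.7] M [-0.04  0.05  0.03] g 0.998 0.0
b 4.04 [ 0.5933 -0.336   0.1498] q [ 1.05  0.9  -1.1   1.74  0.91  1.1   1.  ] F [ 0.3 -0.5  0.1] M [-0.02  0.03  0.02] g 1.004 0.0
b2 4.34 [ 0.5936 -0.3358  0.15  ] q [ 1.05  0.9  -1.1   1.74  0.91  1.1   1.  ] F [ 0.3  0.3 -1.2] M [ 0.04 -0.   -0.01] g 1.002 0.0
False
c 5.74 [ 0.5937 -0.3361  0.0665] q [ 1.02  0.99 -1.03  1.78  1.02  1.    0.92] F [-0.1 -0.1  0.7] M [-0.01 -0.03  0.06] g 1.0 0.0
d 6.42 [ 0.5936 -0.3359  0.0661] q [ 1.02  0.99 -1.03  1.78  1.02  1.    0.92] F [0.2 1.  1.1] M [ 0.05 -0.03 -0.  ] g 0.109 58.4
False
e 8.0 [ 0.5934 -0.3359  0.1397] q [ 1.05  0.91 -1.1   1.74  0.92  1.09  0.99] F [-0.5 -0.5 -0.4] M [ 0.01 -0.    0.05] g 0.111 58.3
```

```bash
cat >> h.py <<'E'
def st(l):
    s=env.read_state();print(l,round(s["t"],2),s["ee_pos"].round(4),"q7",s["qpos"][6].round(2),"F",s["ft_force"].round(1),"M",s["moment"].round(2),"g",round(s["grip_width"],3),round(s["finger_force"],1)); return s
E
python3 - <<'E'
from h import *
env.move_linear([.5935,-.336,.27],.15)
y=np.pi-.018
env.movep([.651,.2027,.27],down(y));env.move_linear([.651,.2027,.205],.1);env.dwell(.3);s=st("over")
for n in ("side","top"):
    d=snap(n);np.savez(n+"1.npz",**d)
    for p in ([.651,.2027,.134],[.651,.2027,.144]):
        c=R.from_rotvec(d["rotation"]).inv().apply(np.array(p)-d["origin"]);print(n,(d["K"]@c/c[2])[:2])
    if n=="side": f=d["frame"][130:220,240:360]; cv2.imwrite("pics/s1.png",cv2.resize(f,(800,600),interpolation=cv2.INTER_CUBIC)[...,::-1])
    else: print(*vases(d),sep="\n")
E
```

```text
over 12.07 [0.6511 0.2028 0.2055] q7 0.46 F [ 0.9  0.5 -0.3] M [-0.01 -0.04 -0.06] g 0.109 58.3
side [296.64583751 159.41079483]
side [296.76583126 156.19149079]
top [211.86925028 173.28996603]
top [211.39869426 172.25894569]
(array([166.5, 194.6]), np.int32(51), 0.071, array([0.6047, 0.3396]))
(array([191.9, 233.2]), np.int32(50), 0.07, array([0.4925, 0.2618]))
(array([396.1, 271.5]), np.int32(56), 0.071, array([ 0.3877, -0.3129]))
```

View pics/s1.png

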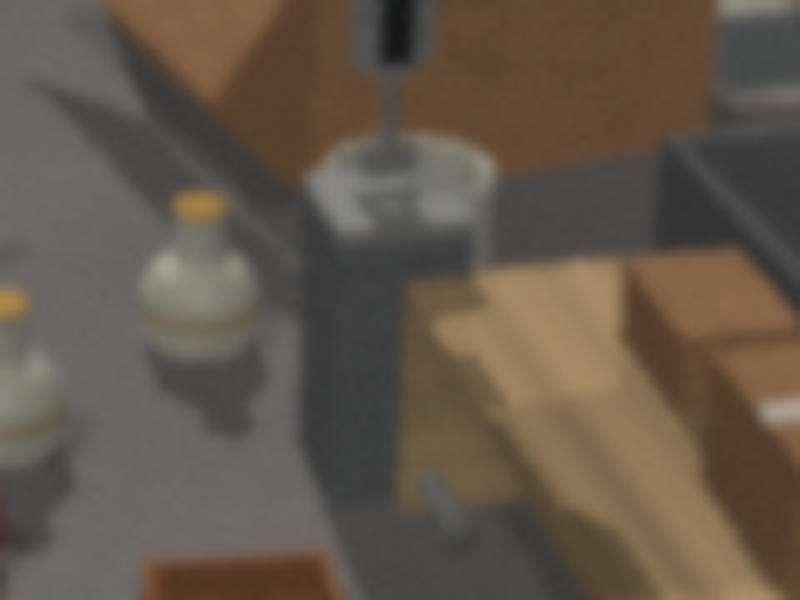

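The key is in hand above the slot: stem at crop (390,110), post top around (390,200), and the bolt visible inside the bay at (445,505). I'll insert with a force stop and a small search.

Run:
```python
from h import *
h=np.array([.651,.2027]);ok=False
offs=[(0,0),(0,.0015),(0,-.0015),(.0018,0),(-.0018,0),(.0018,.0015),(-.0018,-.0015),(.0018,-.0015),(-.0018,.0015),(0,.003),(0,-.003),(.0035,0),(-.0035,0)]
for o in offs:
    p=h+o
    env.move_linear([*p,.200],.05)
    hit=env.move_linear([*p,.1665],.03,stop_force=8); env.dwell(.15); s=st((o,hit))
    if s["ee_pos"][2]<.170: ok=True;break
print(ok)
```

```text
((0, 0), False) 13.84 [0.6509 0.203  0.1666] q7 0.42 F [-0.6  2.5 -1. ] M [ 0.73  0.01 -0.03] g 0.108 58.3
True
```

Run:
```python
from h import *
y=np.pi-.018; c=np.array([.651,.2029,.1665])
for a in list(np.arange(.1,1.31,.1))+[1.35,1.38,1.41,1.44]:
    env.movep(c,down(y-a)); s=env.read_state()
    if a>.9 or abs(s["moment"][2])>.4 : st(round(a,2))
    if np.hypot(*s["ft_force"][:2])>25 or abs(s["moment"][2])>1.5: print("stop",a);break
env.dwell(.4);st("end")
```

```text
1.0 16.34 [0.6523 0.2055 0.1674] q7 -0.44 F [ 4.4  8.8 -1.9] M [ 2.33 -1.16  0.04] g 0.108 58.8
1.1 16.59 [0.6527 0.2055 0.1676] q7 -0.52 F [ 4.5  9.  -2.2] M [ 2.32 -1.42  0.05] g 0.11 58.8
1.2 16.84 [0.653  0.2053 0.1676] q7 -0.6 F [ 6.8  8.3 -2.8] M [ 2.28 -1.73  0.04] g 0.109 58.8
1.3 17.09 [0.6533 0.2052 0.1677] q7 -0.69 F [ 7.   8.4 -1.7] M [ 2.13 -1.85  0.06] g 0.105 58.9
1.35 17.34 [0.6535 0.2051 0.1677] q7 -0.73 F [ 7.9  8.2 -2.1] M [ 2.09 -1.98  0.07] g 0.107 58.8
1.38 17.59 [0.6536 0.2051 0.1677] q7 -0.75 F [ 7.5  7.9 -1.8] M [ 2.13 -2.07  0.13] g 0.105 58.8
1.41 17.84 [0.6537 0.205  0.1677] q7 -0.78 F [ 7.9  7.9 -1.8] M [ 2.06 -2.13  0.1 ] g 0.109 58.8
1.44 18.09 [0.6537 0.2049 0.1678] q7 -0.8 F [ 7.8  7.5 -1.3] M [ 1.97 -2.16  0.06] g 0.106 58.9
end 18.49 [0.6537 0.2049 0.1677] q7 -0.8 F [ 8.2  7.1 -2.7] M [ 1.96 -2.12  0.03] g 0.106 58.9
```

Run:
```python
from h import *
y=np.pi-.018; c=np.array([.654,.2052,.1665])
for a in (1.44,1.48,1.52):
    env.movep(c,down(y-a)); env.dwell(.2); s=st(a); Rt=R.from_rotvec(s["tool_rot"]).as_matrix(); print("yaw turned",y-np.arctan2(Rt[1,0],Rt[0,0]),"tilt",Rt[:2,2].round(4))
    if abs(s["moment"][2])>.4: break
```

```text
1.44 18.94 [0.6545 0.205  0.1667] q7 -0.81 F [4.4 2.1 1.4] M [ 0.53 -1.07  0.01] g 0.109 59.5
yaw turned 1.439429929721793 tilt [0.001 0.   ]
1.48 19.39 [0.6546 0.205  0.1667] q7 -0.84 F [5.9 1.6 0.3] M [ 0.46 -1.28  0.31] g 0.108 59.5
yaw turned 1.4793684157006273 tilt [ 0.0013 -0.0001]
1.52 19.84 [0.6547 0.205  0.1667] q7 -0.87 F [4.9 1.7 0.4] M [ 0.41 -1.28  0.71] g 0.106 60.3
yaw turned 1.5184127391525901 tilt [ 0.0017 -0.0003]
```

Run:
```python
from h import *
y=np.pi-.018; c=np.array([.6545,.205,.1667])
env.movep(c,down(y-1.45)); env.dwell(.1);s=st("pre"); print(s["qpos"].tolist())
env.release(); env.move_linear([*c[:2],.28],.15); st("up")
env.movep([.50,.2,.3],down(np.pi))
for n in ("side","top"):
    d=snap(n);np.savez(n+"2.npz",**d)
    if n=="side": f=d["frame"][130:250,240:400]; cv2.imwrite("pics/s2.png",cv2.resize(f,(800,600),interpolation=cv2.INTER_CUBIC)[...,::-1])
    else: print(*vases(d),sep="\n")
```

```text
pre 20.19 [0.6546 0.2049 0.1667] q7 -0.82 F [ 3.2  1.5 -0.3] M [ 0.52 -1.08  0.03] g 0.11 59.4
[0.051143442502360935, 0.7313985317540876, -0.7200850208798296, 1.7287131412827974, 0.5914124875211586, 0.9108466850304057, -0.8168428265780184]
up 21.82 [0.6541 0.2045 0.2791] q7 -0.73 F [ 0.1 -0.4 -1.3] M [0.02 0.02 0.01] g 1.002 0.0
(array([191.9, 233.2]), np.int32(50), 0.071, array([0.4925, 0.2618]))
```

View pics/s2.png

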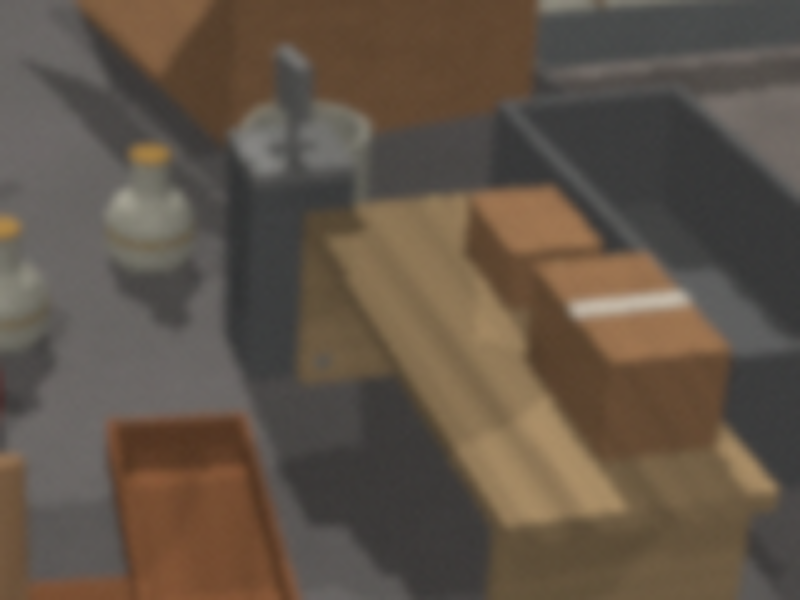

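The bolt is withdrawn (flush hole at crop (322,360)), the key stands turned in the lock at (293,90), and vase A is unmoved. Now for the vases.

```bash
cat >> h.py <<'E'
def pick(xy,yaw=np.pi,up=.27):
    env.movep([*xy,up],down(yaw)); env.move_linear([*xy,.10],.2); env.move_linear([*xy,.058],.08,stop_force=10); env.clamp(); s=st("grip")
    env.move_linear([*xy,up],.2); return st("lift")
def place(xy,yaw=np.pi,z=.062,up=.27):
    env.movep([*xy,up],down(yaw)); env.move_linear([*xy,z+.03],.2); env.dwell(.1)
    print("touch",env.move_linear([*xy,z],.03,stop_force=5)); st("put"); env.release(); env.move_linear([*xy,up],.2)
E
python3 - <<'E'
from h import *
c=np.array([.5413,-.0284]); ty=np.array([.140,.990])
pick([.6047,.3396]); place(c+.088*ty)
env.movep([.65,.1,.33],down(np.pi))
d=snap("top");np.savez("top3.npz",**d);print(*vases(d),sep="\n")
P=cloud(d);print(rect(P,.018,.032,box(240,348,198,246)))
cv2.imwrite("pics/t3.png",d["frame"][...,::-1])
E
```

```text
grip 25.99 [0.6048 0.3398 0.0583] q7 0.16 F [0.5 0.5 2. ] M [ 0.11 -0.04  0.01] g 0.262 58.5
lift 27.2 [0.6044 0.339  0.2686] q7 0.35 F [-0.4 -0.4 -1.8] M [ 0.01 -0.04  0.01] g 0.257 58.7
touch True
put 30.34 [0.5535 0.0589 0.0631] q7 0.34 F [-0.4 -0.4  5.6] M [-0.16  0.08 -0.01] g 0.262 59.2
(array([263.6, 212.5]), np.int32(51), 0.077, array([0.5538, 0.0595]))
(array([191.9, 233.2]), np.int32(50), 0.069, array([0.4925, 0.2618]))
(array([541.3, -28.6]), array([277.9,  80.3]), 82.0, 366)
```

View pics/t3.png

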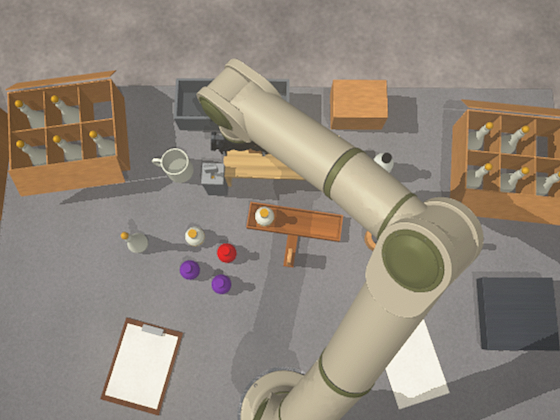

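The picture shows vase A upright on the tray at (264,213) and vase B at (194,236); the elbow hides vase C.

Run:
```python
from h import *
c=np.array([.5413,-.0286]); ty=np.array([.140,.990])
pick([.4925,.2618]); place(c)
env.movep([.55,.42,.35],down(np.pi))
d=snap("top");np.savez("top4.npz",**d);print(*vases(d),sep="\n")
P=cloud(d);print(rect(P,.018,.032,box(240,348,198,246)))
cv2.imwrite("pics/t4.png",d["frame"][...,::-1])
```

```text
grip 35.96 [0.4926 0.2619 0.0582] q7 -0.02 F [0.7 0.3 1.8] M [-0.    0.01  0.04] g 0.264 58.5
lift 37.17 [0.4922 0.2612 0.2688] q7 0.31 F [-0.2 -0.7 -1.9] M [ 0.03 -0.    0.01] g 0.257 58.7
touch True
put 40.34 [ 0.5412 -0.0284  0.0631] q7 0.49 F [0.1 0.4 5.8] M [-0.17  0.07  0.01] g 0.26 59.3
(array([396.1, 271.5]), np.int32(56), 0.071, array([ 0.3877, -0.3129]))
(array([ 526.4, -135.3]), array([62.1, 79.3]), 81.7, 96)
```

View pics/t4.png

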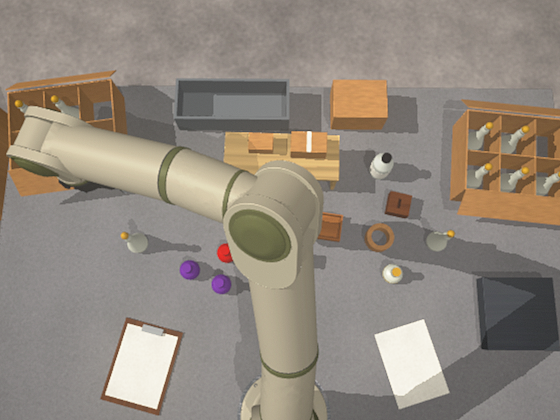

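Vase C is still at (396,271), and the arm now hides the tray. Next I'll pick C.

Run:
```python
from h import *
c=np.array([.5413,-.0286]); ty=np.array([.140,.990])
pick([.3877,-.3129]); place(c-.088*ty)
env.goto_joints([1.237, 0.599, -0.003, 1.599, 0.002, 0.943, -0.08])
d=snap("top");np.savez("top5.npz",**d);print(*vases(d),sep="\n")
P=cloud(d);print(rect(P,.018,.032,box(240,348,198,246)),rect(P,.08,.1,box(280,302,230,270)))
cv2.imwrite("pics/t5.png",d["frame"][...,::-1]);st("")
```

```text
grip 48.82 [ 0.3878 -0.3129  0.0582] q7 1.05 F [-1.   1.   4.2] M [0.03 0.17 0.01] g 0.26 58.5
lift 50.02 [ 0.3871 -0.3128  0.2689] q7 1.48 F [-0.  -0.8 -2.6] M [-0.01 -0.02 -0.02] g 0.257 58.8
touch True
put 53.02 [ 0.5288 -0.1155  0.0632] q7 0.72 F [-0.5  0.7  5.4] M [-0.13  0.1   0.07] g 0.262 59.5
(array([263.6, 212.5]), np.int32(51), 0.075, array([0.5538, 0.0595]))
(array([294.4, 216.7]), np.int32(51), 0.076, array([ 0.5422, -0.0285]))
(array([325.1, 221.3]), np.int32(50), 0.076, array([ 0.5293, -0.1163]))
(array([541.3, -28.4]), array([278.4,  79.9]), 82.18, 406) (array([431.7, -13.1]), array([11.8, 37.7]), 82.1, 60)
 57.3 [ 0.186  -0.7007  0.2425] q7 -0.08 F [ 0.3 -0.2 -0.4] M [-0.03 -0.02 -0.06] g 1.0 0.0
```

View pics/t5.png

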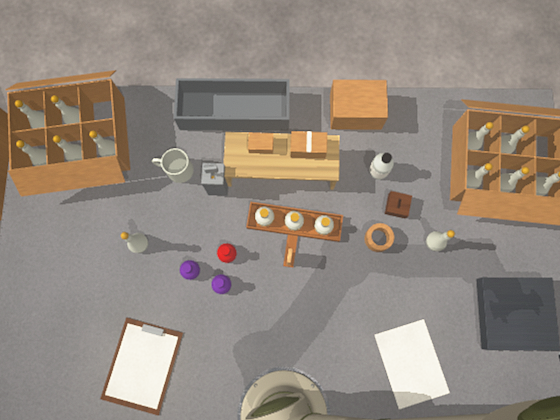

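Three vases stand upright on the tray at (264,214), (294,218) and (324,223). Next I'll grip the handle and slide.

Run:
```python
from h import *
yaw=np.pi-.1405; hx=[.4316,-.0131]
env.movep([.4316,-.0131,.25],down(yaw)); env.move_linear([*hx,.068],.12,stop_force=12); env.clamp(); st("grip")
m=np.pi-.02
env.move_linear([.485,.0152,.068],.04,attitude=down(m)); env.dwell(.2); st("pre")
d=snap("top");np.savez("top6.npz",**d);print(*vases(d),sep="\n")
P=cloud(d);print(rect(P,.018,.032,box(230,350,175,240)))
d=snap("side");cv2.imwrite("pics/s6.png",cv2.resize(d["frame"][120:300,200:440],(800,600))[...,::-1])
```

```text
grip 62.22 [ 0.4316 -0.0131  0.0682] q7 0.3 F [0.9 0.2 5.3] M [-0.02  0.12  0.02] g 0.135 58.8
pre 64.08 [0.481  0.0112 0.0681] q7 0.46 F [-13.1 -10.5  22. ] M [-1.83  2.31 -1.03] g 0.131 65.4
(array([251.6, 198.1]), np.int32(48), 0.075, array([0.5959, 0.0945]))
(array([610.1,  10.3]), array([309.4, 113.7]), 88.23, 212)
```

View pics/s6.png

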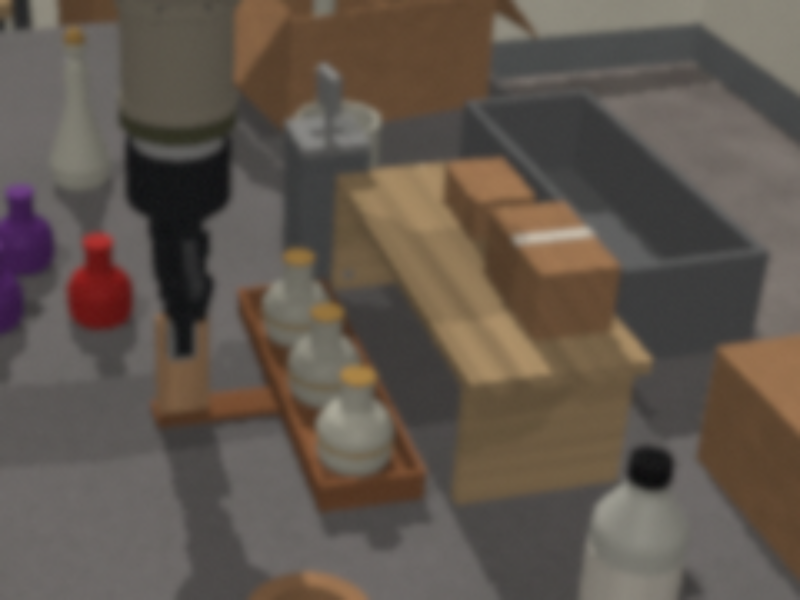

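The tray is just before the mouth with all three vases upright and the handle held at crop (180,350). It trails a little in yaw under friction, so I'll relieve the downward force and correct the yaw before entering.

```bash
cat >> h.py <<'E'
def tyaw(s): 
    m=R.from_rotvec(s["tool_rot"]).as_matrix(); return (np.arctan2(m[1,0],m[0,0])+np.pi)%(2*np.pi)
def vA(d): return [v[3] for v in vases(d)]
E
python3 - <<'E'
from h import *
print(tyaw(env.read_state()))
for t,z,y in ((.02,.070,.0152),(0.0,.070,.0165),(-.02,.070,.0175)):
    env.move_linear([.487,y,z],.03,attitude=down(np.pi-t)); env.dwell(.3); s=st(t);print("toolyaw",tyaw(s))
    print(vA(snap("top")))
E
```

```text
6.25804791011818
0.02 64.72 [0.4868 0.0152 0.0697] q7 0.47 F [-0.1 -1.5 -6.9] M [-0.46  0.73 -0.26] g 0.136 58.4
toolyaw 6.2631169822535835
[array([0.6005, 0.1009])]
0.0 65.33 [0.4872 0.0169 0.0701] q7 0.49 F [ 1.2  1.3 -7.1] M [0.05 0.46 0.21] g 0.129 58.4
toolyaw 0.0006642512318415505
[array([0.5976, 0.106 ])]
-0.02 65.92 [0.487  0.0176 0.07  ] q7 0.5 F [ 0.6  1.1 -6.5] M [-0.08  0.54  0.1 ] g 0.133 58.5
toolyaw 0.020044331479062816
[array([0.596 , 0.1083])]
```

Run:
```python
from h import *
A=down(np.pi-.02)
env.move_linear([.487,.0152,.070],.03,attitude=A); env.dwell(.2); print(vA(snap("top")))
for x in (.53,.57,.60):
    hit=env.move_linear([x,.0152-.02*(x-.485),.070],.05,stop_force=12); env.dwell(.2); s=st((x,hit)); print(tyaw(s))
    if hit: break
d=snap("side");cv2.imwrite("pics/s7.png",cv2.resize(d["frame"][120:300,200:440],(800,600))[...,::-1])
```

```text
[array([0.6006, 0.1007])]
(0.53, False) 67.68 [0.53   0.0143 0.07  ] q7 0.56 F [ 1.2  0.1 -7.7] M [-0.1   0.38 -0.01] g 0.133 58.8
6.263448426484595
(0.57, False) 68.83 [0.57   0.0135 0.0701] q7 0.62 F [ 1.   0.1 -6.9] M [-0.15  0.36 -0.  ] g 0.124 58.8
6.263310416968778
(0.6, False) 69.78 [0.6    0.0129 0.07  ] q7 0.67 F [ 0.1 -0.8 -6.5] M [-0.11  0.34 -0.  ] g 0.133 58.8
6.263262518516067
```

View pics/s7.png

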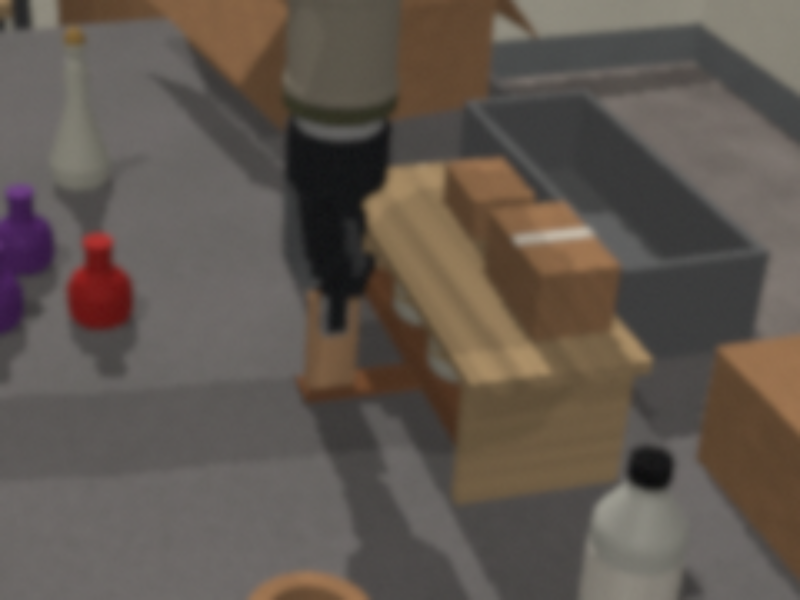

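The tray is nearly all the way in, still square, and the vase bellies under the shelf at (405,305) and (440,360) look upright. I'll push on to the lip.

Run:
```python
from h import *
x=.624
hit=env.move_linear([x,.0152-.02*(x-.485),.070],.02,stop_force=8); s=st(hit); env.dwell(.3); s=st("")
print(tyaw(s))
p=s["ee_pos"]; env.move_linear([p[0],p[1],.068],.02); st("down")
env.release(); st("rel"); env.move_linear([p[0],p[1],.28],.12)
env.goto_joints([1.237, 0.599, -0.003, 1.599, 0.002, 0.943, -0.08])
d=snap("top");np.savez("top8.npz",**d);P=cloud(d);f=d["frame"]
print(vases(d),rect(P,.08,.094,box(270,310,180,225)&(f[...,0].astype(int)-f[...,2]>30)))
im=f[120:240,200:360];e=snap("side")["frame"][120:240,200:360]
cv2.imwrite("pics/t8.png",np.hstack([cv2.resize(i,(400,300),interpolation=cv2.INTER_CUBIC) for i in (im,e)])[...,::-1])
```

```text
True 70.66 [0.6162 0.0126 0.0692] q7 0.69 F [-0.   0.7 -3.5] M [ 0.08 -0.28 -0.04] g 0.13 59.4
 70.96 [0.6155 0.0122 0.0686] q7 0.69 F [ 4.  -0.3 -2.8] M [-0.03 -1.17  0.12] g 0.13 59.6
6.262983838767559
down 71.21 [0.6152 0.0122 0.0682] q7 0.69 F [-2.2  0.   3.6] M [-0.04 -0.26  0.03] g 0.133 60.6
rel 71.92 [0.6155 0.0122 0.068 ] q7 0.69 F [-0.1  0.9  0.7] M [-0.01  0.01  0.01] g 1.003 0.0
[] (array([615.,  13.]), array([39.9, 11.4]), 0.34, 55)
```

View pics/t8.png

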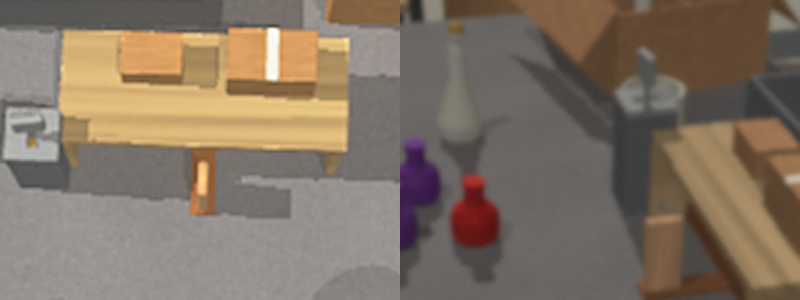

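The tray is home: the lip was felt with the handle at 0.6155, and the handle measures (0.615, 0.013). Next: regrasp the key (bow at crop (28,122)) and turn it back.

Run:
```python
from h import *
d=dict(np.load("top8.npz"));P=cloud(d)
u,v=np.meshgrid(np.arange(560),np.arange(420));b=box(198,230,155,190)&(P[...,2]>.18)
q=ray(d,u[b],v[b],.19)[:,:2];print(b.sum(),np.nanmax(P[b][:,2]),cv2.minAreaRect((q*1000).astype(np.float32)))
y=np.pi-.018
env.movep([.6542,.2028,.28],down(y-1.45)); env.move_linear([.6542,.2028,.1667],.08,stop_force=10); st("at"); env.clamp(); env.dwell(.1);st("grip")
c=np.array([.6542,.2028,.1667])
for a in list(np.arange(1.35,-.01,-.1))+[-.03,-.06,-.09]:
    env.movep(c,down(y-a)); s=env.read_state()
    if a<.3 or np.hypot(*s["ft_force"][:2])>10: st(round(a,2))
    if abs(s["moment"][2])>.5: print("stop");break
```

```text
56 0.19326314255668686 ((650.6989135742188, 201.6321563720703), (11.42757797241211, 35.002044677734375), 7.036220073699951)
at 81.98 [0.6545 0.2029 0.1672] q7 -0.76 F [ 1.5 -0.1 -0. ] M [ 0.03  0.01 -0.02] g 1.0 0.0
grip 82.76 [0.6546 0.2029 0.1669] q7 -0.76 F [ 2.6 -0.4 -0.2] M [ 0.07 -0.57  0.01] g 0.109 58.5
0.25 85.76 [0.654  0.203  0.1668] q7 0.24 F [4.  1.9 3.7] M [ 0.58 -0.8   0.04] g 0.106 59.6
0.15 86.01 [0.6538 0.203  0.1668] q7 0.33 F [2.3 2.3 4.3] M [ 0.52 -0.68  0.02] g 0.11 59.7
0.05 86.26 [0.6537 0.203  0.1668] q7 0.42 F [2.6 1.5 5.9] M [ 0.51 -0.58 -0.04] g 0.105 59.8
-0.03 86.51 [0.6537 0.2029 0.1668] q7 0.49 F [1.  1.8 5.9] M [ 0.46 -0.53  0.  ] g 0.107 59.9
-0.06 86.76 [0.6537 0.2029 0.1668] q7 0.51 F [3.  1.6 6.2] M [ 0.46 -0.51 -0.04] g 0.105 59.9
-0.09 87.01 [0.6537 0.2029 0.1668] q7 0.54 F [1.1 0.9 6.7] M [ 0.46 -0.44 -0.02] g 0.108 59.9
```

Run:
```python
from h import *
y=np.pi-.018; c=np.array([.6540,.2030,.1665])
for a in (-.12,-.15):
    env.movep(c,down(y-a)); env.dwell(.2); s=st(a)
    if abs(s["moment"][2])>.25: break
env.movep(c,down(y)); env.dwell(.4); st("0")
d=snap("side");P=cloud(d);f=d["frame"]
cv2.imwrite("pics/s9.png",cv2.resize(f[120:270,240:440],(800,600),interpolation=cv2.INTER_CUBIC)[...,::-1])
```

```text
-0.12 87.46 [0.6537 0.203  0.1668] q7 0.56 F [2.4 1.1 6.4] M [ 0.32 -0.48 -0.28] g 0.106 60.1
0 88.11 [0.6533 0.203  0.1668] q7 0.46 F [-0.2  1.6  7.9] M [ 0.26 -0.14 -0.03] g 0.11 60.2
```

View pics/s9.png

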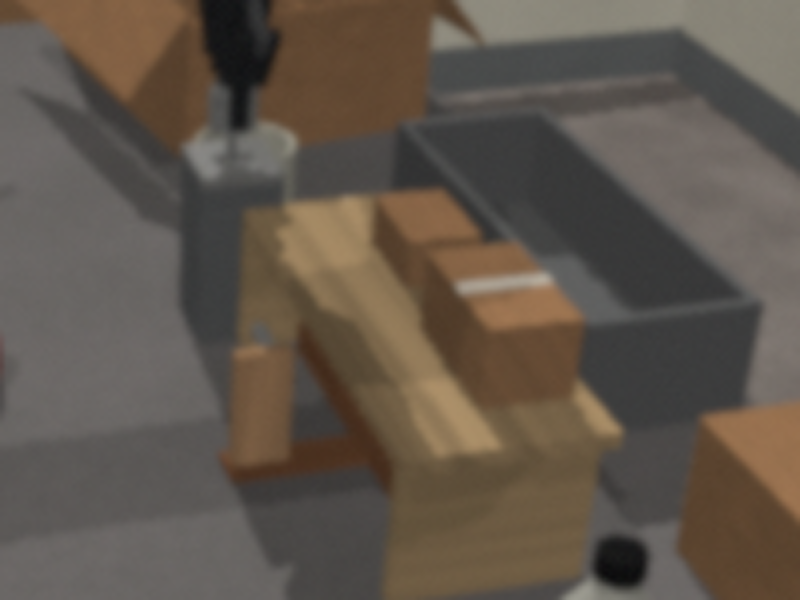

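The lower stop was felt, the bolt is out again (grey at crop (262,335)), and the tray is still in. Now to extract the key and return it to its stand.

Run:
```python
from h import *
h=env.move_linear([.6535,.203,.215],.04,stop_force=20); s=st(("out",h))
if not h:
    env.move_linear([.6535,.203,.29],.15); env.movep([.596,-.3362,.29],down(np.pi-.212)); env.move_linear([.596,-.3362,.125],.12); env.dwell(.3); st("over")
    for o in [(0,0),(-.002,0),(0,.0015),(0,-.0015),(-.002,.0015),(-.002,-.0015),(.002,0),(.002,.0015),(.002,-.0015),(-.004,0),(0,.003),(0,-.003)]:
        p=np.array([.596,-.3362])+o
        env.move_linear([*p,.106],.05)
        hit=env.move_linear([*p,.066],.03,stop_force=8);env.dwell(.1);s=st((o,hit))
        if s["ee_pos"][2]<.072: print("in");break
```

```text
('out', False) 89.53 [0.6534 0.2029 0.2147] q7 0.5 F [ 0.8  0.  -0.5] M [-0.01  0.01  0.04] g 0.109 58.9
over 93.96 [ 0.5961 -0.3363  0.1253] q7 1.03 F [ 0.4  0.3 -0. ] M [ 0.    0.01 -0.01] g 0.106 58.9
((0, 0), True) 95.83 [ 0.5959 -0.3365  0.0668] q7 0.97 F [-1.   0.5  5.8] M [-0.05  0.21 -0.01] g 0.105 59.8
in
```

Run:
```python
from h import *
env.release(); env.move_linear([.5959,-.3365,.25],.12)
env.goto_joints([1.237, 0.599, -0.003, 1.599, 0.002, 0.943, -0.08]); env.dwell(.5)
d=snap("top");P=cloud(d);f=d["frame"];u,v=np.meshgrid(np.arange(560),np.arange(420))
b=box(383,413,188,218)&(P[...,2]>.082);q=ray(d,u[b],v[b],.09)[:,:2];print("key",b.sum(),np.nanmax(P[b][:,2]),cv2.minAreaRect((q*1000).astype(np.float32)))
print(vases(d),rect(P,.08,.094,box(270,310,180,225)&(f[...,0].astype(int)-f[...,2]>30)));st("")
e=snap("side")["frame"]
cv2.imwrite("pics/end.png",np.hstack([cv2.resize(f[120:300,110:470],(400,200)),cv2.resize(e[130:330,200:400],(400,400))[100:300]])[...,::-1])
```

```text
key 42 0.09323929513516727 ((593.1197509765625, -335.0118408203125), (9.742349624633789, 34.187442779541016), 78.40216064453125)
[] (array([614.8,  13. ]), array([40.1, 11.4]), 0.36, 56)
 100.78 [ 0.1847 -0.7013  0.2426] q7 -0.08 F [-0.6  0.2 -0.1] M [-0.04 -0.02  0.01] g 0.999 0.0
```

View pics/end.png

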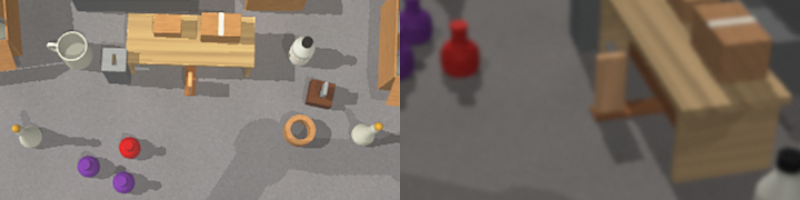

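The key is back in its stand (crop (322,92)) at the same position and height as at the start, the tray is home, and nothing else moved. I'll hand in.

```bash
python3 -c "
from rig import env
print(env.sign_off())"
```

```text
the job is handed in; nothing more can be done
None
```

The job is handed in with no verdict returned; by my measurements the three short vases found are upright on the tray against the rear lip, the bay is locked, the key is fully back in its stand, and the figurines, tape, mug and glue bottle are undisturbed.

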